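# Clip the red wheel rim onto the snap hook

### The job

Take the red wheel rim out of the slotted stand and clip it onto the snap hook: press it straight down on the brass gate until it passes inside the hook and the gate snaps shut above its lower edge, through its hole. Let go so that the rim stands upright on the hook's bottom bar, square across the hook.

Things in the scene. Friction and masses are not known exactly. Their poses are not given: they have to be found in the camera images.
- red_rim_center (a point): Centre of the red tin rim, an open ring: outside 80 mm, hole 70 mm, 10 mm wide along its axis (point y, level), 50 g; x, z turn with it. Upright in one of 3 slots (16 mm deep, 60 mm apart along y) of a 30 mm high walnut stand; equal cream and black rims in the others. Pinch its top across the 10 mm, fingers closing along y, tips at most 24 mm below its top so they clear the gate later.
- hook_mouth (a point): Mouth centre of a steel snap hook fixed on a walnut block, on the shut gate's axis, 79 mm above the bench. z up; y along the gate from hinge (y -23 mm) to free end (+14) and nose (+16). Lower the rim straight down here, axis along y (8 mm off in x or y works). It stands on the bottom bar (top 45 mm below) with its centre 5 mm below this point. Rails at x +-30 mm stop rolling; hook top +6 mm.
- gate (a joint): Brass sprung gate, 6 mm thick: 0 shut (level), grows as it swings down into the hook (1.45 rad at most). Pushing takes 2 to 5 N. A rim pressed down slips past its free end when the rim's lower edge is 36 to 40 mm below the mouth centre; the gate then springs up through the rim's hole by itself.
Mind the look-alikes: they are no part of the job. Of the things that look like the part that bears hook_mouth, take the one that is nearest to the robot's base at the start. Of the things like the part that bears red_rim_center, leave any that is purple; of the rest the larger one is meant.

How it is judged (in metres and radians):
On the way:
1. the red rim, over the hook's mouth, presses the gate inward (by more than 0.5 rad) (value of joint gate above 0.5 rad and distance between red_rim_center and hook_mouth below 0.045 m), for 0.03 s.
At the end, for the whole second after the job is handed in: The red rim stands in the snap hook with the gate shut (within 0.1 rad) through its hole: its centre within 15 mm in x, 16 mm in y and between 15 mm below and 8 mm above the mouth point, and its axis within 20 degrees of the hook's y axis (value of joint gate below 0.1 rad and x of red_rim_center in the frame of hook_mouth between -0.015 and 0.015 m and y of red_rim_center in the frame of hook_mouth between -0.016 and 0.016 m and z of red_rim_center in the frame of hook_mouth between -0.015 and 0.008 m and angle between the y axis of red_rim_center and the y axis of hook_mouth, either way round below 0.35 rad); the robot touches nothing.
It also fails if it takes over 32 s, if anything falls off the work surface, if the arm or the gripper's body presses on something with over 40 N, if the wrist force passes 120 N, or if a joint passes its speed limit or range.

### The arm

A 6-joint arm with a two-finger parallel gripper is mounted at the origin on the work surface. World frame = base frame: x ahead of the robot, y to its left, z up, the work surface at z = 0. Lengths are in mm, angles in rad, forces in N, time in s.
With the tool pointing down it reaches from about 300 to 775 mm from the base axis. Payload 14.6 kg.
Tool frame: the origin (TCP) lies midway between the tips of the shut fingers; the grasp point (between the pads) lies 19 mm behind it; x points along the fingers, z is the direction in which the jaws open and shut, and the axes are right-handed (so a half turn about x gives the same grasp; the last joint's range is limited). The gripper opens to 94 mm and grips with 3 to 60 N. Pads are 16 mm wide; open, the fingers measure 119 mm over their backs; the gripper's body (75 mm by 177 mm) begins 78 mm behind the grasp point.
Start: joints at [1.215, 0.3, 1.521, -0, 1.321, -0.067], TCP at [156.639, 527.213, 205.446] pointing down, gripper open.
Joint ranges: [-3.03, 3.03], [-0.79, 2.21], [0.23, 2.52], [-1.04, 4.18], [0, 3.07], [-2.55, 2.55]. Speed limits (rad/s): [2.22, 2.22, 2.57, 3.14, 3.14, 3.14].

### API

Orientations are given as [roll, pitch, yaw] about the fixed x, y, z axes, in that order (R = Rz(yaw) Ry(pitch) Rx(roll)).
In Python, from cell import * gives the robot as it stands.
- The arm moves only by the tool play_rows, never from a script. Its argument "motion" is one flat list of numbers, 7 for each row, row after row: the turn, a rotation vector about the tool's x, y, z in rad, then the shift along the tool's x, y, z in m, then the closure, from -1 (fully open) to 1 (shut), so that 0 is half open. In form: [rx, ry, rz, x, y, z, fingers, rx, ry, rz, x, y, z, fingers, ...]. A call has 1 to 20 rows; each row shifts and turns the pose as measured when the row begins, along the tool's axes as they then stand; what a row does not reach is not made up. A row lasts 1/10 s, in which the tool goes at most 50 mm and 8.59 degrees, less where a joint would pass 70% of its speed; a pose out of reach is approached as far as the arm can. A call with a gripper value outside its range is refused whole. The fingers move at their own pace and stop on an object; "newtons" is the grip in N (left out, the last holds). Time passes only in rows, so rows that do not move let the fingers close. It gives the time, the measured TCP pose, the force and the opening at its end, in the units of the state.
- read_state(): the state, without advancing time (a new reading comes with each control period).
- camera(name): name is "scene" or "top" or "wrist"; returns (picture, depth): 420x560x3 uint8, blue, green, red; 420x560 float32, mm along the optical axis (not along the pixel's ray), 0 where there is no reading.
- camera_params(name): a dict with "fx", "fy", "cx", "cy" (pixels), "T" (4x4, takes a point from camera to world coordinates). Camera axes: x right, y down, z forward; pixel columns grow to the right and rows downward; lengths in mm; the calibration is good to about 2 mm. A picture is of the moment at which its call begins: read the wrist's pose just before it. camera_params takes no time and is no camera call; for the wrist camera it gives the pose at the moment of the call.
- sign_off(): hands the job in, once; it reports no verdict.
Trained networks look in the newest picture that a camera, given by its name, has taken for a name from the list of things; names that differ only in an ending like _2 or _b are one class to them, and where a whole thing is asked for, a point or a joint stands for the part that bears it (a point fixed in the world has none). Each returns a list of dicts, best first, with "conf" (0 to 1); they miss things now and then, are a little off and sometimes report something else, mostly with a low value. They report only what shows in the picture. A call takes as long as a camera call. They do not tell look-alikes from the thing itself.
- masks_of(camera, name): "region" (420x560 bool, what is visible of it).
- place_of(camera, name): "at" ([x, y, z] in mm, in the coordinates of the camera as it stood for that picture, good to about 4 mm: a listed point, or the origin of a listed thing).
The state is a dict: "clock": time; "joints": joint angles; "qd": joint speeds; "effort": joint torques, N m; "eef_pos": TCP position; "eef_rot": TCP orientation; "wrist_force": force on the tool from outside, world axes, zero at the start; "moment": the same for the moment, N m; "finger_gap": finger opening in mm.
Only numpy, scipy, OpenCV 4.12 (cv2) and the standard library are available. Lean on these libraries where they do the work, as an engineer would, in place of code of your own. Each camera call takes 0.05 s, during which the arm holds its last target.

## Working session

There is one attempt and no reset: what is moved stays moved. The work goes in short steps, Python scripts to look and compute and a tool call to move; the robot and the scene stay as the last step left them, time stands still between calls to the robot, and variables do not carry over. Pictures are saved under pics/ and viewed, and the job is handed in when it is done.

Besides the shell and the picture viewer there is one more tool, called in YAML: its name, and indented under it one key for each argument. play_rows: Moves the arm, as the interface text tells. Its arguments: {"type":"object","properties":{"motion":{"type":"array","items":{"type":"number"}},"newtons":{"type":"number"}},"required":["motion"]}

```bash
ls; mkdir -p pics; python3 - <<'E'
from cell import *
import cv2
s=read_state();print(s)
for n in ("scene","top"):
    p,d=camera(n);cv2.imwrite(f"pics/{n}0.png",p)
    c=camera_params(n);print(n,c)
    for t in ("red_rim_center","hook_mouth","gate"):
        import numpy as np
        for r in place_of(n,t):
            w=np.array(c["T"])@np.r_[r["at"],1]
            a=r["at"];print(n,t,round(r["conf"],2),w[:3].round(1),"px",round(c["fx"]*a[0]/a[2]+c["cx"]),round(c["fy"]*a[1]/a[2]+c["cy"]))
E
```

```text
pics
{'clock': 0.0, 'joints': array([ 1.21541944e+00,  3.00476187e-01,  1.52160998e+00, -2.44630883e-05,
        1.32068033e+00, -6.65639770e-02]), 'qd': array([-1.38531512e-03, -1.02422919e-03, -2.82325784e-05, -4.35725749e-04,
       -2.82436019e-03,  4.77467877e-05]), 'effort': array([-4.76944206e-04, -5.31806731e+01, -3.52735698e+01,  7.07880151e-02,
        2.44071818e-02, -8.89574630e-05]), 'eef_pos': array([156.543623  , 526.96924907, 204.87131238]), 'eef_rot': array([ 3.09521155,  1.56962224, -1.90598427]), 'wrist_force': array([-0.20035987,  0.85095359, -0.96361964]), 'moment': array([-0.01992036,  0.0073749 ,  0.04195199]), 'finger_gap': 93.96270029894511}
scene {'fx': 493.4619498701268, 'fy': 493.4619498701268, 'cx': 272.0111146595472, 'cy': 205.5845456091297, 'T': array([[-2.27448128e-01,  7.84685402e-01, -5.76659491e-01,
         1.10562079e+03],
       [ 9.73714163e-01,  1.90664650e-01, -1.24610272e-01,
         8.33167121e+01],
       [ 1.21687184e-02, -5.89843887e-01, -8.07425607e-01,
         9.77322867e+02],
       [ 0.00000000e+00,  0.00000000e+00,  0.00000000e+00,
         1.00000000e+00]])}
scene red_rim_center 0.64 [509.6  86.4  53. ] px 330 241
scene red_rim_center 0.62 [407.9 -49.9  40. ] px 279 197
scene red_rim_center 0.48 [389.9  65.8  26.4] px 328 204
scene hook_mouth 0.71 [ 578.8 -401.6   77.3] px 108 217
scene hook_mouth 0.56 [ 533.2 -171.6   76. ] px 214 221Traceback (most recent call last):
  File "<stdin>", line 9, in <module>
ValueError: it knows: hook_mouth, red_rim_center
```

```bash
python3 - <<'E'
from cell import *
import cv2
import numpy as np
for n in ("top",):
    p,d=camera(n);cv2.imwrite(f"pics/{n}0.png",p);np.savez("top0.npz",p=p,d=d)
    c=camera_params(n);print(n,c)
    for t in ("red_rim_center","hook_mouth"):
        for r in place_of(n,t):
            w=np.array(c["T"])@np.r_[r["at"],1]
            a=r["at"];print(n,t,round(r["conf"],2),w[:3].round(1),"px",round(c["fx"]*a[0]/a[2]+c["cx"]),round(c["fy"]*a[1]/a[2]+c["cy"]))
E
```

```text
top {'fx': 400.5068101720496, 'fy': 400.5068101720496, 'cx': 274.86594285256297, 'cy': 210.8313549727351, 'T': array([[-2.93410403e-02, -9.84647973e-01,  1.72068219e-01,
         3.30619801e+02],
       [-9.99530889e-01,  3.04141510e-02,  3.60296671e-03,
        -6.84244759e+01],
       [-8.78096267e-03, -1.71881785e-01, -9.85078447e-01,
         9.40704636e+02],
       [ 0.00000000e+00,  0.00000000e+00,  0.00000000e+00,
         1.00000000e+00]])}
top red_rim_center 0.77 [509.   86.   55.9] px 208 202
top red_rim_center 0.61 [409.7 -47.3  39.8] px 268 245
top red_rim_center 0.44 [387.   66.4  25.2] px 218 257
top hook_mouth 0.95 [ 536.9 -169.9   79.7] px 322 184
top hook_mouth 0.85 [ 577.7 -391.3   77.3] px 420 164
```

View pics/scene0.png

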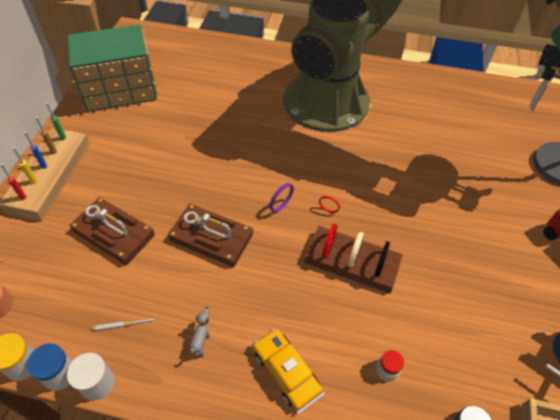

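View pics/top0.png

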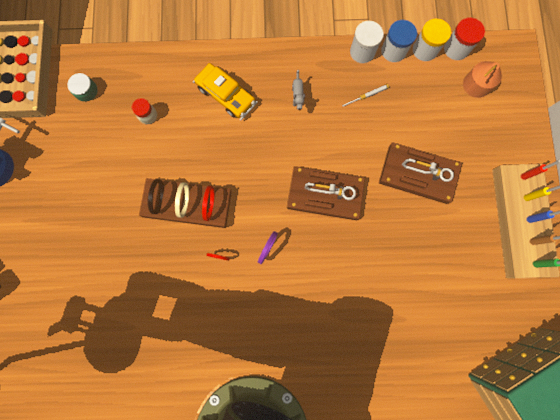

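The rims could be: red in the stand, top px (208,202); purple, (272,245); small red, (222,255). The hooks are at (325,190), which is nearer the base, and (425,170). I choose the stand's red rim and the hook at (325,190), and will check both close up.

```bash
cat > h.py <<'E'
import numpy as np, cv2
def cloud(d,c):
    v,u=np.mgrid[:d.shape[0],:d.shape[1]]
    P=np.stack([(u-c["cx"])/c["fx"]*d,(v-c["cy"])/c["fy"]*d,d,np.ones_like(d)],-1)
    W=P@np.array(c["T"]).T
    W=W[...,:3]; W[d<=0]=np.nan
    return W
E
python3 - <<'E'
from cell import *
from h import *
z=np.load("top0.npz");p,d=z["p"],z["d"];c=camera_params("top");W=cloud(d,c)
a=p[150:250,130:240];b=p[150:250,270:380]
cv2.imwrite("pics/crop0.png",np.hstack([cv2.resize(a,None,fx=3.6,fy=3.6,interpolation=cv2.INTER_CUBIC),cv2.resize(b,None,fx=3.6,fy=3.6,interpolation=cv2.INTER_CUBIC)]))
# board directions by height bands
def rect(m):
    P=W[m][:,:2].astype(np.float32);r=cv2.minAreaRect(P);return r
X,Y,Z=W[...,0],W[...,1],W[...,2]
near=lambda x,y,r:(np.hypot(X-x,Y-y)<r)
hk=near(537,-171,85)
print("hook z pct",np.nanpercentile(Z[hk],[5,25,50,75,95,99,100]))
hs=np.histogram(Z[hk],bins=np.arange(-5,100,5));print(hs[0])
st=near(500,140,130)
hs=np.histogram(Z[st],bins=np.arange(-5,100,5));print(hs[0])
print("stand",rect(st&(Z>20)&(Z<40)))
print("block",[ (lo,rect(hk&(Z>lo)&(Z<lo+15))) for lo in (10,18,25)])
h=hk&(Z>68);P=W[h];print("hook top",len(P),rect(h))
hsv=cv2.cvtColor(p,cv2.COLOR_BGR2HSV)
red=((hsv[...,0]<5)|(hsv[...,0]>174))&(hsv[...,1]>170)&(hsv[...,2]>80)&near(509,86,60)&(Z>35)
P=W[red];print("red",len(P),P.mean(0),P.min(0),P.max(0),rect(red))
E
```

```text
hook z pct [-0.41230355  3.14728271 30.36988133 32.54280903 58.47224817 83.50261765
 87.21884601]
[ 272  844   24   26   20   23  574 1557   67   55  199   15   95   46
   11    6   12   66   20    0]
[1519 4108   84   54  101  201  747 1669   43   37   14   29   21   12
   27   28   54   63  114  173]
stand ((483.5921325683594, 150.74468994140625), (200.96632385253906, 161.26339721679688), 80.66419982910156)
block [(10, ((485.532470703125, -160.907958984375), (132.1101531982422, 1.5391881465911865), 78.4727783203125)), (18, ((532.9523315429688, -177.30215454101562), (155.50238037109375, 101.05755615234375), 78.73377990722656)), (25, ((532.9523315429688, -177.30215454101562), (155.50238037109375, 101.05755615234375), 78.73377990722656))]
hook top 105 ((532.6732177734375, -167.9791259765625), (69.7069091796875, 13.113540649414062), 82.68821716308594)
red 95 [501.31994292  85.69843162  85.43343678] [469.94711175  78.3228532   35.77662677] [539.55525343  93.17257793  97.22105784] ((504.8016357421875, 85.35060119628906), (7.562361717224121, 69.75860595703125), 82.5429916381836)
```

View pics/crop0.png

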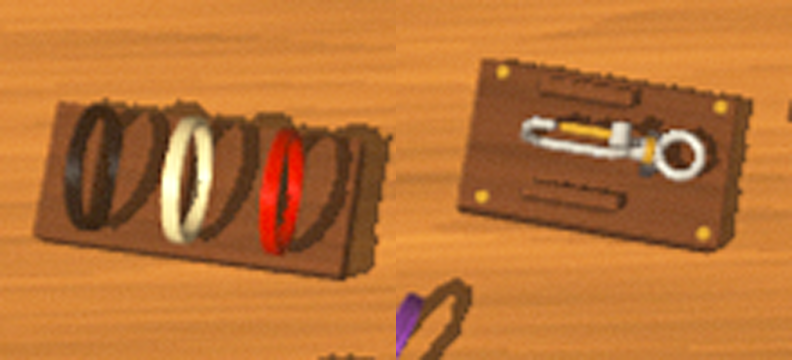

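```bash
cat >> h.py <<'E'
from scipy.spatial.transform import Rotation as Ro
def Rtool(yaw_axis_deg, flip=1):
    # tool x down, tool z along (cos,sin) of the axis
    a=np.deg2rad(yaw_axis_deg); z=flip*np.array([np.cos(a),np.sin(a),0]); x=np.array([0,0,-1.]); y=np.cross(z,x)
    return Ro.from_matrix(np.stack([x,y,z],1))
def plan(s,goal,axisdeg,n):
    R0=Ro.from_euler("xyz",s["eef_rot"]); p0=np.array(s["eef_pos"])
    best=min((Rtool(axisdeg,f) for f in (1,-1)),key=lambda R:(R0.inv()*R).magnitude())
    rv=(R0.inv()*best).as_rotvec()
    rows=[];R=R0
    dp=(np.array(goal)-p0)/n
    for i in range(n):
        rows.append(np.r_[rv/n,R.inv().apply(dp)/1000]); R=R*Ro.from_rotvec(rv/n)
    print("total rv",rv.round(4),"dist",np.linalg.norm(dp*n).round(1),"per row rot deg",np.rad2deg(np.linalg.norm(rv)/n).round(2))
    for r in rows: print(r.round(4).tolist())
E
python3 - <<'E'
from cell import *
from h import *
z=np.load("top0.npz");p,d=z["p"],z["d"];c=camera_params("top");W=cloud(d,c)
X,Y,Z=W[...,0],W[...,1],W[...,2]
u,v=np.meshgrid(np.arange(560),np.arange(420))
m=(u>138)&(u<238)&(v>172)&(v<232)&(Z>25)&(Z<36)&(X>440)&(X<570)
print(cv2.minAreaRect(W[m][:,:2].astype(np.float32)))
s=read_state();print(Ro.from_euler("xyz",s["eef_rot"]).as_matrix().round(3))
plan(s,[506,86,220],82,14)
E
```

```text
((518.289794921875, 145.0787353515625), (201.24620056152344, 90.41070556640625), 80.95142364501953)
[[-0.    -0.959  0.285]
 [-0.     0.285  0.959]
 [-1.     0.    -0.   ]]
total rv [-0.1491 -0.0004 -0.    ] dist 562.9 per row rot deg 0.61
[-0.0107, -0.0, -0.0, -0.001, -0.0329, -0.0231]
[-0.0107, -0.0, -0.0, -0.001, -0.0326, -0.0234]
[-0.0107, -0.0, -0.0, -0.001, -0.0324, -0.0238]
[-0.0107, -0.0, -0.0, -0.001, -0.0321, -0.0241]
[-0.0107, -0.0, -0.0, -0.001, -0.0319, -0.0245]
[-0.0107, -0.0, -0.0, -0.001, -0.0316, -0.0248]
[-0.0107, -0.0, -0.0, -0.001, -0.0314, -0.0252]
[-0.0107, -0.0, -0.0, -0.001, -0.0311, -0.0255]
[-0.0107, -0.0, -0.0, -0.001, -0.0308, -0.0258]
[-0.0107, -0.0, -0.0, -0.001, -0.0305, -0.0261]
[-0.0107, -0.0, -0.0, -0.0011, -0.0303, -0.0265]
[-0.0107, -0.0, -0.0, -0.0011, -0.03, -0.0268]
[-0.0107, -0.0, -0.0, -0.0011, -0.0297, -0.0271]
[-0.0107, -0.0, -0.0, -0.0011, -0.0294, -0.0274]
```

play_rows:
  motion: [-0.0107,0,0,-0.001,-0.033,-0.023,0.15,-0.0107,0,0,-0.001,-0.033,-0.023,0.15,-0.0107,0,0,-0.001,-0.032,-0.024,0.15,-0.0107,0,0,-0.001,-0.032,-0.024,0.15,-0.0107,0,0,-0.001,-0.032,-0.024,0.15,-0.0107,0,0,-0.001,-0.032,-0.025,0.15,-0.0107,0,0,-0.001,-0.031,-0.025,0.15,-0.0107,0,0,-0.001,-0.031,-0.025,0.15,-0.0107,0,0,-0.001,-0.031,-0.026,0.15,-0.0107,0,0,-0.001,-0.03,-0.026,0.15,-0.0107,0,0,-0.001,-0.03,-0.026,0.15,-0.0107,0,0,-0.001,-0.03,-0.027,0.15,-0.0107,0,0,-0.001,-0.03,-0.027,0.15,-0.0107,0,0,-0.001,-0.03,-0.027,0.15]

```text
clock: 1.7
eef_pos: [518.3, 74.1, 220.2]
eef_rot: [-1.272, 1.569, 0.173]
wrist_force: [0.4, 0.8, 0.4]
finger_gap: 40.0
```

```bash
python3 - <<'E'
from cell import *
from h import *
s=read_state();print(s["eef_pos"],s["finger_gap"])
c=camera_params("wrist");p,d=camera("wrist");cv2.imwrite("pics/w1.png",p);np.savez("w1.npz",p=p,d=d,T=c["T"])
print(c)
for t in ("red_rim_center","hook_mouth"):
  for r in place_of("wrist",t):
    a=r["at"];print(t,round(r["conf"],2),(np.array(c["T"])@np.r_[a,1])[:3].round(1),round(c["fx"]*a[0]/a[2]+c["cx"]),round(c["fy"]*a[1]/a[2]+c["cy"]))
print(read_state()["eef_pos"])
E
```

```text
[518.34234795  74.11423208 220.17322696] 40.00954078706037
{'fx': 315.37142182011894, 'fy': 315.37142182011894, 'cx': 283.8481565562967, 'cy': 205.7428056501126, 'T': array([[ 1.26933341e-01,  9.65783426e-01,  2.26164323e-01,
         4.53477026e+02],
       [ 9.91910872e-01, -1.23788621e-01, -2.80926792e-02,
         8.25132694e+01],
       [ 8.65125793e-04,  2.27900749e-01, -9.73683984e-01,
         3.98409067e+02],
       [ 0.00000000e+00,  0.00000000e+00,  0.00000000e+00,
         1.00000000e+00]])}
red_rim_center 0.82 [389.   66.   23.2] 261 75
red_rim_center 0.8 [400.7 -46.1  38.1] 160 98
red_rim_center 0.75 [506.9  83.6  49.1] 291 180
hook_mouth 0.64 [ 530.7 -168.3   81.5] 57 237
[518.1523377   74.17403562 219.53171324]
```

View pics/w1.png

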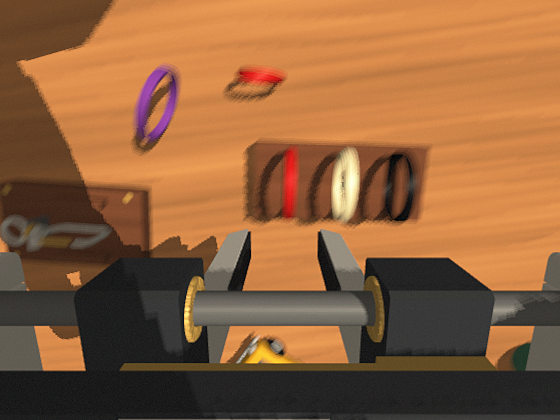

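The wrist view shows the red rim edge-on in the stand at (291,183), with cream at (345,185) and black at (398,187). The purple rim (157,105) and small red rim (258,78) lie loose, and the near hook is at (60,235).

```bash
python3 - <<'E'
from cell import *
from h import *
def an(p,d,c,nm):
    W=cloud(d,c);X,Y,Z=W[...,0],W[...,1],W[...,2]
    hsv=cv2.cvtColor(p,cv2.COLOR_BGR2HSV)
    red=((hsv[...,0]<5)|(hsv[...,0]>174))&(hsv[...,1]>150)&(hsv[...,2]>80)&(np.hypot(X-506,Y-85)<60)&(Z>33)
    P=W[red];t=P[P[:,2]>80]
    print(nm,len(P),"min",P.min(0).round(1),"max",P.max(0).round(1),"mean",P.mean(0).round(1),"top mean",t.mean(0).round(1))
    l=cv2.fitLine(P[:,:2].astype(np.float32),cv2.DIST_HUBER,0,.01,.01).ravel();print(" line dir deg",np.rad2deg(np.arctan2(l[1],l[0])).round(1),l.round(1))
    # circle fit in plane coords (along line, z) outer
    st=(np.abs(X-510)<80)&(np.abs(Y-140)<110)&(Z>26)&(Z<34)
    st=cv2.morphologyEx(st.astype(np.uint8),cv2.MORPH_OPEN,np.ones((3,3)))>0
    print(" stand",cv2.minAreaRect(W[st][:,:2].astype(np.float32)), "z",np.median(Z[st]))
    hk=(np.hypot(X-535,Y+172)<80)&(Z>26)&(Z<34)
    print(" block",cv2.minAreaRect(W[hk][:,:2].astype(np.float32)),"z",np.median(Z[hk]))
    hk=(np.hypot(X-535,Y+172)<80)
    br=hk&(hsv[...,0]>12)&(hsv[...,0]<32)&(hsv[...,1]>120)&(hsv[...,2]>120)&(Z>60)
    if br.sum()>5: print(" brass",br.sum(),W[br].min(0).round(1),W[br].max(0).round(1),np.median(W[br],0).round(1))
z=np.load("top0.npz");an(z["p"],z["d"],camera_params("top"),"top")
z=np.load("w1.npz");an(z["p"],z["d"],camera_params("wrist"),"wrist")
p,d=camera("scene");an(p,d,camera_params("scene"),"scene")
E
```

```text
top 98 min [469.9  77.1  33.5] max [539.6  93.2  97.2] mean [502.4  85.5  83.9] top mean [503.1  85.3  90.7]
 line dir deg -8.2 [ 1.000e+00 -1.000e-01  5.032e+02  8.540e+01]
 stand ((518.2902221679688, 145.2369384765625), (200.73214721679688, 90.64163970947266), 80.78797912597656) z 30.894906273691277
 block ((533.3907470703125, -175.1593475341797), (151.12103271484375, 101.05907440185547), 78.74726867675781) z 30.98543776926647
 brass 55 [ 517.5 -214.8   61.5] [ 538.4 -155.4   86.2] [ 532.4 -177.1   81.4]
wrist 529 min [470.3  74.9  33.5] max [542.   92.7  93.8] mean [502.3  84.5  86.2] top mean [503.8  84.3  88.5]
 line dir deg -9.8 [ 1.000e+00 -2.000e-01  5.026e+02  8.440e+01]
 stand ((516.0928344726562, 144.39468383789062), (200.53041076660156, 90.1451416015625), 80.61558532714844) z 28.469489505108584
 block ((529.5812377929688, -175.42576599121094), (150.7942352294922, 99.71027374267578), 78.55658721923828) z 28.432033519924573
scene 172 min [474.2  53.7  33.4] max [549.   93.6 222.3] mean [523.7  83.7  78.7] top mean [515.6  84.7  90.4]
 line dir deg -9.5 [ 1.000e+00 -2.000e-01  5.225e+02  8.420e+01]
 stand ((517.1837158203125, 145.37591552734375), (200.11500549316406, 93.0567398071289), 80.61085510253906) z 29.35874224117788
 block ((533.6343994140625, -174.65835571289062), (153.1279754638672, 101.71294403076172), 78.80561828613281) z 29.26154430875073
```

```bash
python3 - <<'E'
from cell import *
from h import *
s=read_state();print(s["eef_pos"],s["clock"])
plan(s,[507.5,85.5,140],80.7,4)
E
```

```text
[517.44904271  75.3456757  219.62738961] 1.9
total rv [0.0343 0.0005 0.0008] dist 80.9 per row rot deg 0.49
[0.0086, 0.0001, 0.0002, 0.0199, 0.0028, 0.0022]
[0.0086, 0.0001, 0.0002, 0.0199, 0.0028, 0.0022]
[0.0086, 0.0001, 0.0002, 0.0199, 0.0028, 0.0021]
[0.0086, 0.0001, 0.0002, 0.0199, 0.0029, 0.0021]
```

play_rows:
  motion: [0.0086,0,0,0.02,0.003,0.002,0.15,0.0086,0,0,0.02,0.003,0.002,0.15,0.0086,0,0,0.02,0.003,0.002,0.15,0.0086,0,0,0.02,0.003,0.002,0.15,0,0,0,0,0,0,0.15]
  newtons: 40

```text
clock: 2.4
eef_pos: [503.4, 90.6, 138.3]
eef_rot: [-0.987, 1.568, 0.425]
wrist_force: [0.6, -0.3, -0.3]
finger_gap: 40.1
```

```bash
python3 - <<'E'
from cell import *
from h import *
s=read_state();print(s["eef_pos"],s["clock"])
c=camera_params("wrist");p,d=camera("wrist");cv2.imwrite("pics/w2.png",p)
s=read_state();print(s["eef_pos"],s["clock"])
plan(s,[507.5,85.5,72.5],80.7,4)
E
```

```text
[503.41862248  90.58902221 138.27248047] 2.4
[504.26826571  90.51695449 139.82578496] 2.45
total rv [0.0042 0.0022 0.0045] dist 67.6 per row rot deg 0.09
[0.0011, 0.0005, 0.0011, 0.0168, -0.0009, -0.0011]
[0.0011, 0.0005, 0.0011, 0.0168, -0.0009, -0.0011]
[0.0011, 0.0005, 0.0011, 0.0168, -0.001, -0.0011]
[0.0011, 0.0005, 0.0011, 0.0168, -0.001, -0.0011]
```

View pics/w2.png

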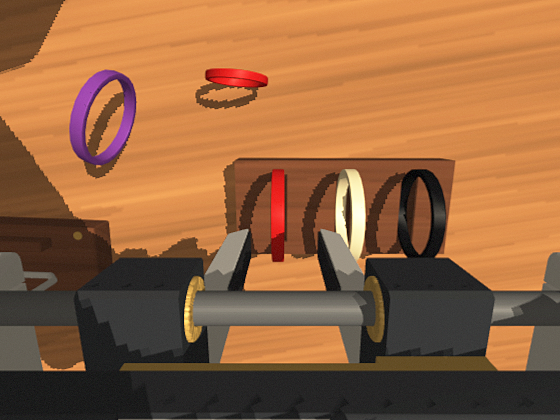

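The view shows the rim at (278,215), inside the fingers (left tip 245, right tip 325) and a few mm left of centre, which agrees with the numbers. Next I descend and close.

play_rows:
  motion: [0.001,0,0.001,0,-0.004,-0.004,0.15,0.001,0,0.001,0.017,0,0,0.15,0,0,0,0.017,0,0,0.15,0,0,0,0.017,0,0,0.15,0,0,0,0.01,0,0,0.15,0,0,0,0,0,0,0.15]

```text
clock: 3.05
eef_pos: [512.4, 86.5, 84.7]
eef_rot: [-1.211, 1.556, 0.202]
wrist_force: [-0.2, -0.5, 0.9]
finger_gap: 39.6
```

```bash
python3 - <<'E'
from cell import *
from h import *
s=read_state();print(s["eef_pos"],s["clock"])
c=camera_params("wrist");p,d=camera("wrist");cv2.imwrite("pics/w3.png",p)
s=read_state();print(s["eef_pos"],s["clock"])
plan(s,[507.5,85.5,72.5],80.7,1)
E
```

```text
[512.37251439  86.4998865   84.67943702] 3.05
[512.71339969  86.55513206  85.39467336] 3.1
total rv [0.0051 0.0054 0.0145] dist 13.9 per row rot deg 0.93
[0.0051, 0.0054, 0.0145, 0.0128, 0.0052, -0.0019]
```

View pics/w3.png

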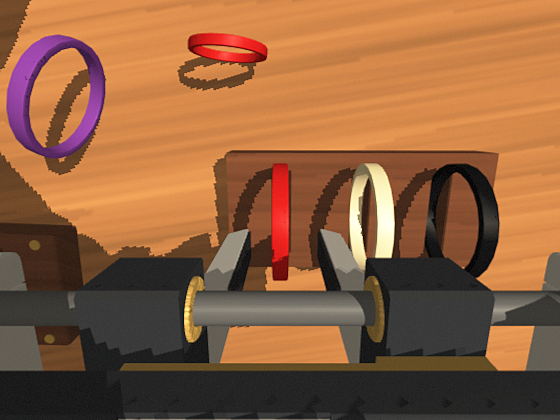

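play_rows:
  motion: [0.003,0.005,0.012,0.006,0.005,-0.001,0.15,0,0,0,0.006,0,0,0.15,0,0,0,0,0,0,0.15]

```text
clock: 3.4
eef_pos: [508.4, 86.4, 74.6]
eef_rot: [-1.416, 1.566, -0.005]
wrist_force: [0.3, 0.7, 0.2]
finger_gap: 40.1
```

```bash
python3 - <<'E'
from cell import *
from h import *
s=read_state();print(s["eef_pos"],s["clock"])
plan(s,[507.5,85.5,72.5],80.7,1)
E
```

```text
[508.3796502   86.36054003  74.59663139] 3.4
total rv [0.0018 0.0007 0.0045] dist 2.4 per row rot deg 0.28
[0.0018, 0.0007, 0.0045, 0.0021, 0.0007, -0.001]
```

play_rows:
  motion: [0.001,0,0.003,0.002,0.001,-0.001,0.3,0,0,0,0,0,0,0.5,0,0,0,0,0,0,0.7,0,0,0,0,0,0,1,0,0,0,0,0,0,1,0,0,0,0,0,0,1,0,0,0,0,0,0,1]
  newtons: 40

```text
clock: 4.1
eef_pos: [507.5, 85.5, 73.1]
eef_rot: [-1.146, 1.569, 0.264]
wrist_force: [1.1, 0.1, -0.9]
finger_gap: 9.2
```

play_rows:
  motion: [0,0,0,-0.01,0,0,1,0,0,0,-0.02,0,0,1,0,0,0,-0.03,0,0,1,0,0,0,-0.03,0,0,1,0,0,0,-0.03,0,0,1,0,0,0,-0.01,0,0,1,0,0,0,0,0,0,1]

```text
clock: 4.8
eef_pos: [506.5, 85.4, 211.0]
eef_rot: [-1.159, 1.568, 0.25]
wrist_force: [-0.5, 0.2, -0.4]
finger_gap: 9.3
```

```bash
python3 - <<'E'
from cell import *
from h import *
s=read_state();print(s["eef_pos"],s["clock"],s["finger_gap"])
p,d=camera("wrist");cv2.imwrite("pics/w4.png",p)
for n in ("top","scene"):
  p,d=camera(n);c=camera_params(n);np.savez(n+"1.npz",p=p,d=d);cv2.imwrite(f"pics/{n}1.png",p)
  for t in ("red_rim_center","hook_mouth"):
    for r in place_of(n,t):
      print(n,t,round(r["conf"],2),(np.array(c["T"])@np.r_[r["at"],1])[:3].round(1))
s=read_state();print(s["eef_pos"],s["clock"])
E
```

```text
[506.5392813   85.41666908 211.01045265] 4.8 9.288761315853638
top red_rim_center 0.64 [409.9 -45.3  40. ]
top red_rim_center 0.61 [390.   67.9  28. ]
top red_rim_center 0.46 [508.9  84.7 191.5]
top hook_mouth 0.85 [ 534.9 -168.    80.7]
top hook_mouth 0.84 [ 582.3 -394.4   81. ]
scene red_rim_center 0.64 [384.   63.3  26.9]
scene red_rim_center 0.63 [504.3  85.  187.9]
scene red_rim_center 0.54 [405.1 -47.9  38.8]
scene hook_mouth 0.77 [ 579.  -399.6   79.7]
scene hook_mouth 0.62 [ 531.8 -171.2   74.9]
[505.91608474  85.32986758 208.78992494] 5.15
```

View pics/w4.png

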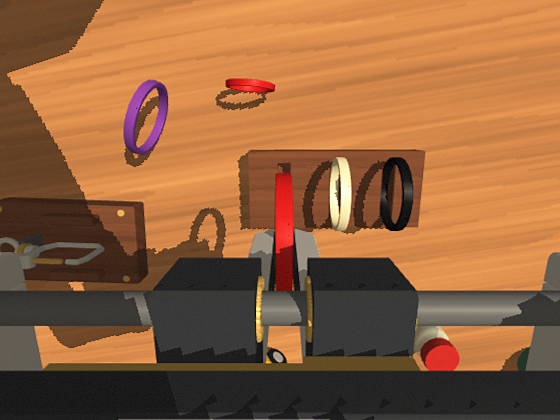

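View pics/scene1.png

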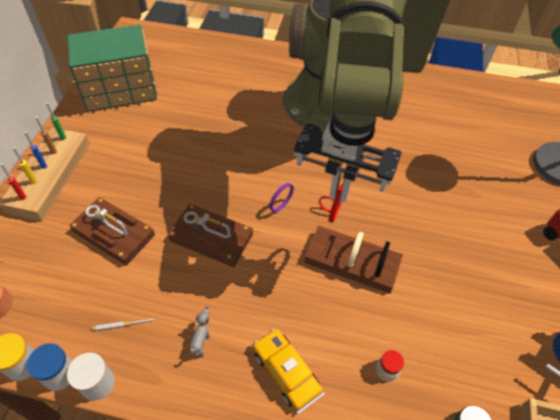

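The scene shows the red rim held at (337,200) and its slot empty. I'll stop just beside the hook for one close, unobstructed look.

```bash
python3 - <<'E'
from cell import *
from h import *
plan(read_state(),[533,-95,212],78.7,6)
E
```

```text
total rv [ 0.0358 -0.0001 -0.0016] dist 182.4 per row rot deg 0.34
[0.006, -0.0, -0.0003, -0.0005, -0.0093, -0.0289]
[0.006, -0.0, -0.0003, -0.0005, -0.0095, -0.0289]
[0.006, -0.0, -0.0003, -0.0005, -0.0096, -0.0288]
[0.006, -0.0, -0.0003, -0.0005, -0.0098, -0.0288]
[0.006, -0.0, -0.0003, -0.0005, -0.01, -0.0287]
[0.006, -0.0, -0.0003, -0.0005, -0.0101, -0.0286]
```

play_rows:
  motion: [0.006,0,0,-0.001,-0.009,-0.029,1,0.006,0,0,0,-0.01,-0.029,1,0.006,0,0,-0.001,-0.01,-0.029,1,0.006,0,0,0,-0.01,-0.029,1,0.006,0,0,-0.001,-0.01,-0.029,1,0.006,0,0,0,-0.01,-0.029,1,0,0,0,0,0,0,1]

```text
clock: 5.85
eef_pos: [533.2, -102.3, 207.3]
eef_rot: [1.624, 1.563, 2.999]
wrist_force: [-0.4, 1.0, -0.5]
finger_gap: 9.2
```

```bash
python3 - <<'E'
from cell import *
from h import *
s=read_state();print(s["eef_pos"],s["clock"],s["finger_gap"])
c=camera_params("wrist")
p,d=camera("wrist");cv2.imwrite("pics/w5.png",p);np.savez("w5.npz",p=p,d=d,T=c["T"])
for t in ("red_rim_center","hook_mouth"):
  for r in place_of("wrist",t):
    a=r["at"];print(t,round(r["conf"],2),(np.array(c["T"])@np.r_[a,1])[:3].round(1),round(c["fx"]*a[0]/a[2]+c["cx"]),round(c["fy"]*a[1]/a[2]+c["cy"]))
E
```

```text
[ 533.24584065 -102.33732962  207.26285696] 5.85 9.215276659803518
red_rim_center 0.73 [391.8  69.1  25.4] 418 28
red_rim_center 0.72 [403.2 -46.1  36.4] 312 61
hook_mouth 0.95 [ 531.8 -166.3   82.7] 220 213
hook_mouth 0.79 [ 579.6 -396.1   81.9] 20 297
```

View pics/w5.png

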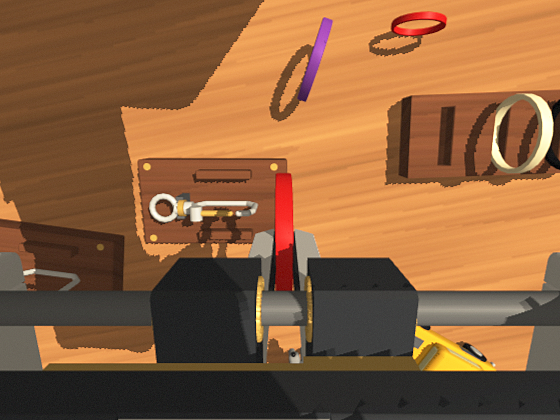

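```bash
python3 - <<'E'
from cell import *
from h import *
z=np.load("w5.npz");p,d=z["p"],z["d"];c=dict(camera_params("wrist"));c["T"]=z["T"];W=cloud(d,c)
cv2.imwrite("pics/crop5.png",cv2.resize(p[155:250,130:280],None,fx=5,fy=5,interpolation=cv2.INTER_CUBIC))
# project predicted features for mouth hypothesis
ax=np.array([np.cos(np.deg2rad(78.7)),np.sin(np.deg2rad(78.7)),0]);xa=np.array([ax[1],-ax[0],0])
Ti=np.linalg.inv(c["T"])
for m in ([533,-169,79],):
  for t in (-23,0,14,16):
    q=Ti@np.r_[np.array(m)+ax*t,1];u=c["fx"]*q[0]/q[2]+c["cx"];v=c["fy"]*q[1]/q[2]+c["cy"];print(t,round(u,1),round(v,1),"crop",round((u-130)*5),round((v-155)*5))
for v in (204,206,208,210,212,214,216):
  print(v,[(u,W[v,u].round(0).astype(int).tolist()) for u in (196,205,215,225,235,245,252,256) if d[v,u]>0 and W[v,u,2]>40])
E
```

```text
-23 195.5 213.4 crop 327 292
0 218.4 213.4 crop 442 292
14 232.4 213.4 crop 512 292
16 234.4 213.4 crop 522 292
204 [(196, [525, -199, 46]), (252, [536, -138, 48]), (256, [538, -135, 44])]
206 [(196, [521, -190, 78]), (252, [536, -137, 60]), (256, [539, -134, 49])]
208 [(196, [523, -188, 83]), (252, [536, -136, 69])]
210 [(196, [525, -189, 82]), (205, [527, -182, 78]), (215, [529, -172, 78]), (225, [531, -162, 78]), (245, [535, -142, 78]), (252, [537, -136, 73])]
212 [(196, [527, -190, 82]), (205, [529, -181, 82]), (215, [531, -172, 80]), (225, [533, -162, 81]), (235, [534, -152, 81]), (245, [536, -142, 81]), (252, [540, -137, 73])]
214 [(196, [528, -190, 83]), (205, [530, -181, 82]), (215, [533, -172, 81]), (225, [535, -162, 81]), (235, [537, -153, 80]), (245, [538, -143, 81])]
216 [(196, [530, -190, 84])]
```

View pics/crop5.png

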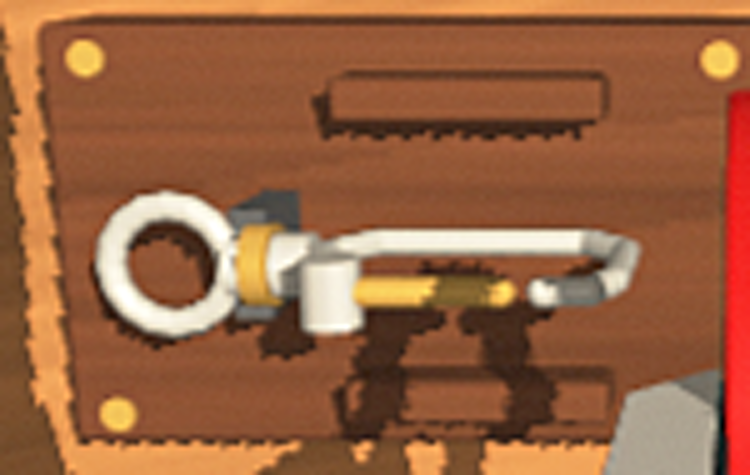

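The crop shows the hinge at (330,292), the gate's free end at (513,292) and the nose tip at (530,292). Projecting a mouth at (533,-169,79) predicts 327, 512 and 522 on row 292, so I adopt that.

```bash
python3 - <<'E'
from cell import *
from h import *
s=read_state();print(s["eef_pos"]);plan(s,[533,-169,190],78.7,3)
E
```

```text
[533.13073231 -99.06594883 207.6666731 ]
total rv [ 0.0042  0.0001 -0.0079] dist 72.1 per row rot deg 0.17
[0.0014, 0.0, -0.0026, 0.0059, -0.0045, -0.0229]
[0.0014, 0.0, -0.0026, 0.0059, -0.0045, -0.0229]
[0.0014, 0.0, -0.0026, 0.0059, -0.0045, -0.0229]
```

play_rows:
  motion: [0.0014,0,-0.0026,0.006,-0.0045,-0.023,1,0.0014,0,-0.0026,0.006,-0.0045,-0.023,1,0.0014,0,-0.0026,0.006,-0.0045,-0.021,1,0,0,0,0,0,0,1,0,0,0,0,0,0,1]

```text
clock: 6.5
eef_pos: [533.9, -162.9, 189.1]
eef_rot: [0.002, 1.57, 1.384]
wrist_force: [0.7, 0.1, -0.6]
finger_gap: 8.8
```

```bash
python3 - <<'E'
from cell import *
from h import *
s=read_state();print(s["eef_pos"],s["clock"],s["finger_gap"]);plan(s,[533,-169,150],78.7,2)
E
```

```text
[ 533.94210265 -162.9197821   189.0506371 ] 6.5 8.840147401316568
total rv [ 0.0078  0.0011 -0.    ] dist 39.5 per row rot deg 0.23
[0.0039, 0.0005, -0.0, 0.0195, -0.0001, -0.0031]
[0.0039, 0.0005, -0.0, 0.0195, -0.0001, -0.0031]
```

play_rows:
  motion: [0.004,0,0,0.018,0,-0.003,1,0.003,0,0,0.016,0,-0.003,1,0,0,0,0,0,0,1,0,0,0,0,0,0,1]

```text
clock: 6.9
eef_pos: [534.0, -163.8, 156.3]
eef_rot: [-1.064, 1.568, 0.315]
wrist_force: [0.2, 0.0, -1.3]
finger_gap: 8.6
```

```bash
python3 - <<'E'
from cell import *
from h import *
s=read_state();print(s["eef_pos"],s["clock"],s["finger_gap"])
p,d=camera("wrist");cv2.imwrite("pics/w6.png",p[150:330,130:430].repeat(2,0).repeat(2,1))
p,d=camera("scene");cv2.imwrite("pics/s6.png",cv2.resize(p[140:300,130:350],None,fx=3.4,fy=3.4))
s=read_state();print(s["eef_pos"]);plan(s,[533,-169,140],78.7,1)
E
```

```text
[ 533.98144355 -163.83546606  156.25864657] 6.9 8.6468045596666
[ 534.00451107 -164.1798288   156.38500791]
total rv [0.0055 0.0012 0.0028] dist 17.1 per row rot deg 0.36
[0.0055, 0.0012, 0.0028, 0.0164, 0.0001, -0.0049]
```

View pics/w6.png

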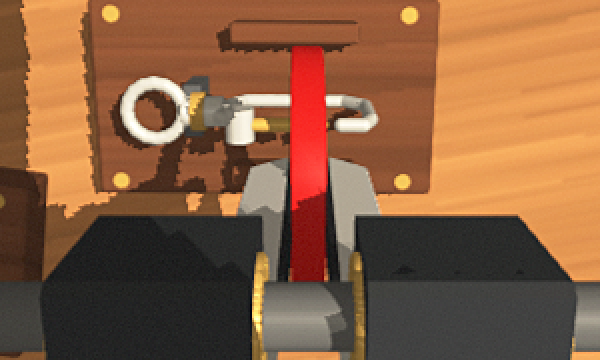

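View pics/s6.png

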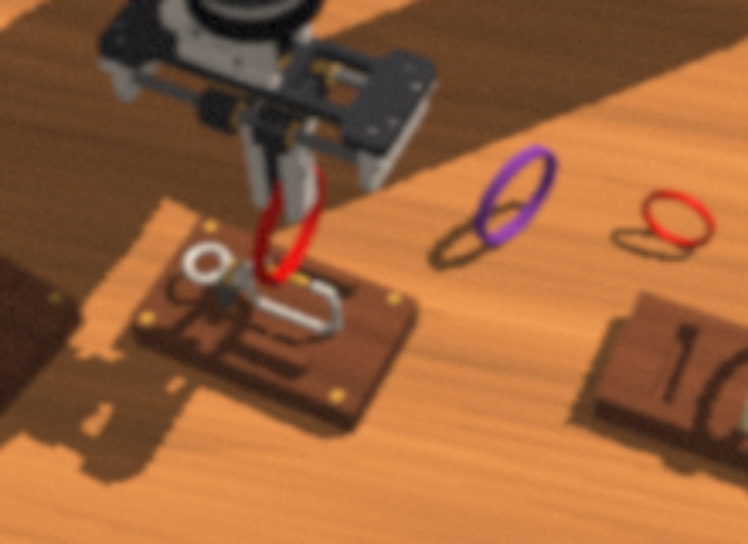

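The wrist crop shows the rim (308,130) over the gate with hinge at (238,125) and nose end at (345,122), so about 5 mm too far towards the nose, as measured. I'll correct that and descend.

play_rows:
  motion: [0.004,0,0,0,0,-0.005,1,0,0,0,0.01,0,0,1,0,0,0,0,0,0,1]

```text
clock: 7.3
eef_pos: [533.6, -169.2, 147.2]
eef_rot: [-1.418, 1.566, -0.042]
wrist_force: [0.5, 0.7, -0.5]
finger_gap: 8.8
```

```bash
python3 - <<'E'
from cell import *
from h import *
s=read_state();print(s["eef_pos"],s["clock"],s["finger_gap"]);plan(s,[533,-169,94],78.7,5)
E
```

```text
[ 533.60197088 -169.16266213  147.2067082 ] 7.3 8.7911775941013
total rv [0.0018 0.0008 0.0051] dist 53.2 per row rot deg 0.06
[0.0004, 0.0002, 0.001, 0.0106, 0.0002, 0.0]
[0.0004, 0.0002, 0.001, 0.0106, 0.0002, 0.0]
[0.0004, 0.0002, 0.001, 0.0106, 0.0002, 0.0]
[0.0004, 0.0002, 0.001, 0.0106, 0.0001, 0.0]
[0.0004, 0.0002, 0.001, 0.0106, 0.0001, 0.0]
```

Aligned in x and y. First half of the press, down to about TCP z = 115:

play_rows:
  motion: [0,0,0.001,0.008,0,0,1,0,0,0.001,0.008,0,0,1,0,0,0,0.008,0,0,1,0,0,0,0.006,0,0,1,0,0,0,0,0,0,1]

```text
clock: 7.8
eef_pos: [534.3, -169.1, 115.1]
eef_rot: [-1.296, 1.566, 0.079]
wrist_force: [1.0, 2.3, 1.6]
finger_gap: 8.9
```

```bash
python3 - <<'E'
from cell import *
from h import *
s=read_state();print(s["eef_pos"],s["clock"],s["finger_gap"],s["wrist_force"])
p,d=camera("scene");cv2.imwrite("pics/s7.png",cv2.resize(p[180:280,150:290],None,fx=5,fy=5,interpolation=cv2.INTER_CUBIC))
plan(s,[533,-169,94],78.7,3)
E
```

```text
[ 534.26150004 -169.10706799  115.09877232] 7.8 8.937390041417551 [0.95893616 2.27783616 1.563556  ]
total rv [0.0014 0.0013 0.0045] dist 21.1 per row rot deg 0.09
[0.0005, 0.0004, 0.0015, 0.007, 0.0005, -0.0001]
[0.0005, 0.0004, 0.0015, 0.007, 0.0004, -0.0001]
[0.0005, 0.0004, 0.0015, 0.007, 0.0004, -0.0001]
```

View pics/s7.png

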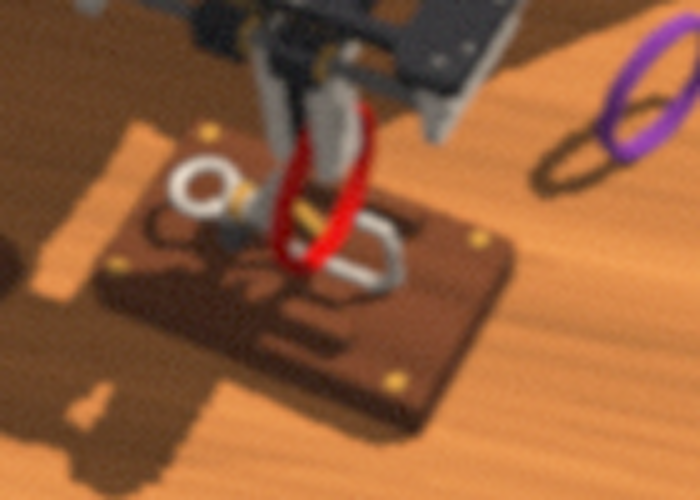

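The rim (300,265) is inside the hook and the brass gate (305,215) swings down ahead of it, with about 2.5 N of force. I continue to the bottom in smaller steps.

play_rows:
  motion: [0,0,0.001,0.006,0,0,1,0,0,0.001,0.006,0,0,1,0,0,0.001,0.004,0,0,1,0,0,0,0.002,0,0,1,0,0,0,0,0,0,1]

```text
clock: 8.35
eef_pos: [533.9, -169.1, 95.3]
eef_rot: [0.053, 1.57, 1.428]
wrist_force: [0.2, -0.8, 0.0]
finger_gap: 8.9
```

```bash
python3 - <<'E'
from cell import *
from h import *
s=read_state();print(s["eef_pos"],s["clock"],s["finger_gap"],s["wrist_force"])
p,d=camera("scene");cv2.imwrite("pics/s8.png",cv2.resize(p[180:280,150:290],None,fx=5,fy=5,interpolation=cv2.INTER_CUBIC))
p,d=camera("wrist");cv2.imwrite("pics/w8.png",p[150:330,130:430].repeat(2,0).repeat(2,1))
plan(s,[533,-169,94],78.7,1)
E
```

```text
[ 533.93525141 -169.12515141   95.25195522] 8.35 8.88626060837904 [ 0.17784462 -0.82709203  0.0073686 ]
total rv [ 0.0016  0.001  -0.0001] dist 1.6 per row rot deg 0.11
[0.0016, 0.001, -0.0001, 0.0013, 0.0009, -0.0001]
```

View pics/s8.png

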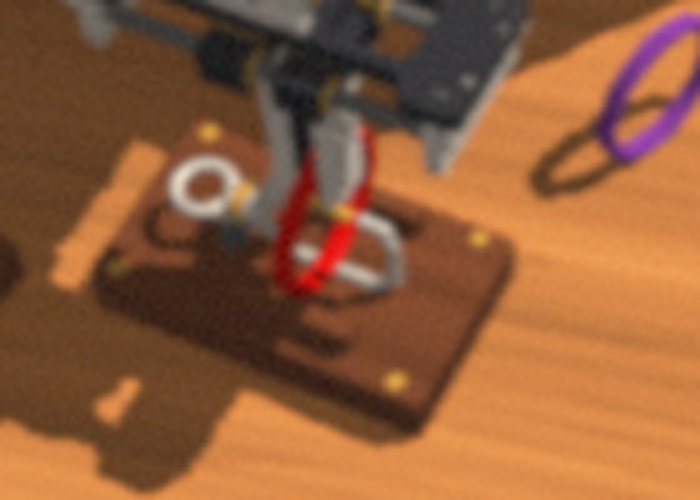

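View pics/w8.png

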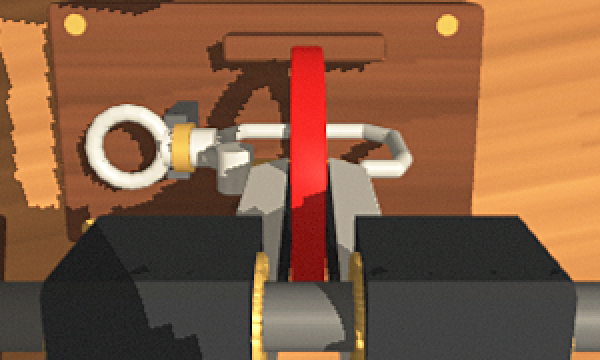

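The force has fallen to about 0 and the brass shows level near the nose at (335,210), so the gate has snapped back. I lower the last 1–2 mm to the bar, then check.

play_rows:
  motion: [0.001,0.001,0,0.001,0,0,1,0,0,0,0.001,0,0,1,0,0,0,0,0,0,1]

```text
clock: 8.75
eef_pos: [534.3, -169.3, 94.0]
eef_rot: [-1.89, 1.569, -0.516]
wrist_force: [-0.0, -0.3, -0.6]
finger_gap: 9.0
```

play_rows:
  motion: [0,0,0,0.001,0,0,1,0,0,0,0,0,0,1]

```text
clock: 8.95
eef_pos: [534.4, -169.4, 93.2]
eef_rot: [-1.875, 1.569, -0.501]
wrist_force: [-1.3, -0.3, 0.5]
finger_gap: 9.5
```

```bash
python3 - <<'E'
from cell import *
s=read_state();print(s["eef_pos"],s["clock"],s["finger_gap"],s["wrist_force"])
E
```

```text
[ 534.35473058 -169.36079785   93.22219513] 8.95 9.536843016504967 [-1.2591298  -0.29590081  0.49442266]
```

play_rows:
  motion: [0,0,0,0.0015,0,0,1,0,0,0,0,0,0,1]

```text
clock: 9.15
eef_pos: [534.5, -169.5, 92.7]
eef_rot: [-1.924, 1.568, -0.55]
wrist_force: [-1.2, 0.8, 2.2]
finger_gap: 9.5
```

```bash
python3 - <<'E'
from cell import *
from h import *
s=read_state();print(s["eef_pos"],s["clock"],s["finger_gap"],s["wrist_force"])
for n in ("top","wrist"):
  c=camera_params(n);p,d=camera(n);
  if n=="wrist": cv2.imwrite("pics/w9.png",p[100:300,130:430].repeat(2,0).repeat(2,1))
  for r in place_of(n,"red_rim_center"):
      print(n,round(r["conf"],2),(np.array(c["T"])@np.r_[r["at"],1])[:3].round(1))
  W=cloud(d,c);hsv=cv2.cvtColor(p,cv2.COLOR_BGR2HSV)
  m=((hsv[...,0]<5)|(hsv[...,0]>174))&(hsv[...,1]>150)&(hsv[...,2]>60)&(np.hypot(W[...,0]-533,W[...,1]+169)<60)
  if m.any(): print(W[m].min(0),W[m].max(0))
print(read_state()["wrist_force"])
E
```

```text
[ 534.45281712 -169.5081878    92.69597616] 9.15 9.506187492852193 [-1.24133058  0.80498634  2.17820072]
top 0.38 [388.9  68.8  26.4]
[ 493.61067014 -178.52797719   27.8758884 ] [ 559.98872113 -157.35462504  133.04787382]
[-1.57936545  1.02312665  4.24018994]
```

Contact force is now +4 N in z, so the rim is on the bar. I open gently and then rise straight up.

play_rows:
  motion: [0,0,0,0,0,0,0.7,0,0,0,0,0,0,0.6,0,0,0,0,0,0,0.5,0,0,0,0,0,0,0.4,0,0,0,0,0,0,0.4]

```text
clock: 9.85
eef_pos: [534.5, -169.4, 91.8]
eef_rot: [-1.86, 1.569, -0.486]
wrist_force: [0.4, -0.4, -0.2]
finger_gap: 28.3
```

```bash
python3 - <<'E'
from cell import *
from h import *
s=read_state();print(s["eef_pos"],s["clock"],s["finger_gap"],s["wrist_force"])
p,d=camera("wrist");cv2.imwrite("pics/w10.png",p[120:320,130:430].repeat(2,0).repeat(2,1))
E
```

```text
[ 534.52978258 -169.42303532   91.79191514] 9.85 28.342345199490396 [ 0.43913439 -0.41291483 -0.21239381]
```

View pics/w10.png

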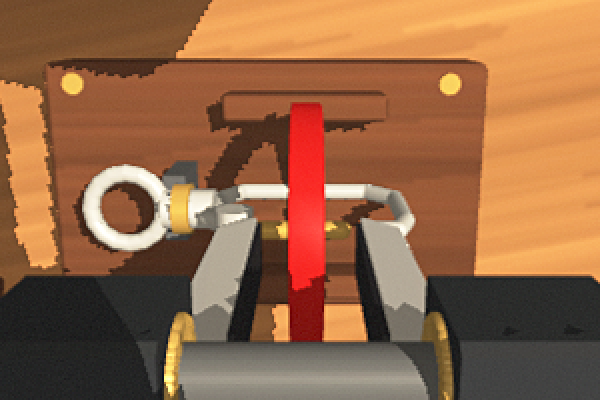

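The fingers are clear on both sides. The rim (307,230) stands upright, with the brass gate level through its hole from (262,232) to (350,230). Now I rise.

play_rows:
  motion: [0,0,0,-0.008,0,0,0.4,0,0,0,-0.02,0,0,0.4,0,0,0,-0.03,0,0,0.4,0,0,0,-0.035,0,0,0.4,0,0,0,-0.035,0,0,0.4,0,0,0,-0.02,0.03,0,0.4,0,0,0,0,0.04,0,0.4,0,0,0,0,0.04,0,0.4,0,0,0,0,0,0,0.4]

```text
clock: 10.8
eef_pos: [422.5, -146.8, 249.8]
eef_rot: [-1.878, 1.566, -0.504]
wrist_force: [0.2, -0.5, 0.1]
finger_gap: 28.1
```

```bash
python3 - <<'E'
from cell import *
from h import *
s=read_state();print(s["eef_pos"],s["clock"],s["finger_gap"],s["wrist_force"])
ax=np.array([np.cos(np.deg2rad(78.7)),np.sin(np.deg2rad(78.7))])
ims=[]
for n in ("top","scene","wrist"):
  c=camera_params(n);p,d=camera(n);cv2.imwrite(f"pics/f_{n}.png",p)
  for t in ("red_rim_center","hook_mouth"):
   for r in place_of(n,t):
      w=(np.array(c["T"])@np.r_[r["at"],1])[:3]
      if np.hypot(w[0]-533,w[1]+169)<40: print(n,t,round(r["conf"],2),w.round(1))
  W=cloud(d,c);hsv=cv2.cvtColor(p,cv2.COLOR_BGR2HSV)
  m=((hsv[...,0]<5)|(hsv[...,0]>174))&(hsv[...,1]>150)&(hsv[...,2]>60)&(np.hypot(W[...,0]-533,W[...,1]+169)<60)&(W[...,2]>40)&(W[...,2]<130)
  if m.sum()>10:
    P=W[m];l=cv2.fitLine(P[:,:2].astype(np.float32),cv2.DIST_HUBER,0,.01,.01).ravel();print(n,"red",P.min(0).round(),P.max(0).round(),"line deg",np.rad2deg(np.arctan(l[1]/l[0])).round(1),l[2:])
    ys,xs=np.where(m);y,x=int(ys.mean()),int(xs.mean());q=p[max(0,y-45):y+45,max(0,x-45):x+45];ims.append(cv2.resize(q,(265,265),interpolation=cv2.INTER_CUBIC))
cv2.imwrite("pics/final.png",np.hstack(ims))
E
```

```text
[ 422.48470803 -146.75445461  249.79805606] 10.8 28.144181430471644 [ 0.18454849 -0.52223299  0.13361902]
scene red_rim_center 0.7 [ 532.3 -166.7   71.1]
scene hook_mouth 0.82 [ 535.3 -172.2   75.7]
scene red [ 497. -187.   40.] [ 575. -158.  115.] line deg -11.2 [ 540.5943  -169.24226]
wrist hook_mouth 0.9 [ 532.9 -170.7   82.1]
wrist red [ 493. -173.   42.] [ 563. -158.  113.] line deg -11.0 [ 507.50226 -164.63176]
```

View pics/final.png

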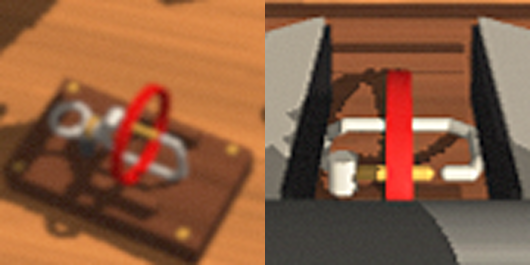

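Both views show the rim upright on the hook, with the gate level through its hole up to the nose. The rim plane is at -11.0° to -11.2° against the hook's -11.3°, its top is at about 114 mm (centre about 74), and the arm is clear.

```bash
python3 -c "
from cell import *
print(sign_off())"
```

```text
the job is handed in; nothing more can be done
None
```

The red rim is clipped onto the hook nearer the base, and the job was handed in at about 11 s of the 32 s allowed. I gripped the rim by its top in the stand and pressed it straight down on the gate. It met about 2.5 N at mid-press. I lowered it onto the bottom bar (about 4 N of contact), let go and moved clear.

**Final checks before handing in:**
- **Gate:** both final camera views show it level through the rim's hole. I judged this by eye, because the joint angle cannot be read directly. The press beyond 0.5 rad is likewise inferred from the depth reached.
- **Angle:** the rim's plane is at about -11.0° to -11.2°, against -11.3° for the hook, so it stands square.
- **Position:** the rim's centre is about 2 to 5 mm below the mouth point and within about 6 mm of it in x and y.
- **Arm:** the wrist force was about zero, with the tool well clear of everything.

**Misses and disagreements:** in the last pictures the top camera's network reported neither the rim nor the hook, and the wrist camera's did not report the rim. The cameras differ on the mouth height (76 to 82 mm, against the nominal 79). The y offset between rim and mouth ranges from about 0 to 6 mm, which is still inside the limit. `sign_off()` gives no verdict, so the result itself is unconfirmed.

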